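# Post the rejected rosette block through the reject-box flap

## Task

Two turned rosette blocks lie on the steel apron of the red reject box. Using light fingertip pushes only, never gripping or lifting it, slide the block with the red crayon cross along the apron and through the yellow flap until it drops down the chute inside, then draw the hand back out so that the flap swings shut behind it. Leave the good, unmarked block where it lies on the apron, and do not disturb the other things on the bench.

Things in the scene. Friction and masses are not known exactly. Their poses are not given: they have to be found in the camera images.
- chute: Red steel reject box bolted to the bench, 286 mm wide, 220 mm deep, clear lid 138 mm above the bench, apron in front. Origin: bench level, middle of the front wall. x points into the box (the way blocks are pushed), y to the left seen that way, z up. Yaw within 20 degrees of the bench's.
- apron (a point): Middle of the apron's top: a flat, level, fixed steel plate 70 mm above the bench, without rims (a block pushed over its edge falls). In the box's frame it spans x = -185 mm (near edge) to 0 (front wall), y = -140 to +140 mm.
- opening (a point): Middle of the opening's foot, on the apron at the front wall (3 mm thick). The opening is 140 mm wide (70 mm either side) and 52 mm high to the flap's rod; over it a solid header up to 138 mm above the bench. Upright fingers stop at the header; fingers slanted 25 to 45 degrees forward can reach in under it the 5 to 15 mm that the job needs.
- sill (a point): Middle of the sill's inner edge: the apron runs on level through the opening, lined with slick white plastic, to here, 37 mm inside the front wall; then a ramp of the same falls at 50 degrees to a rubber floor 8 mm above the bench. A block tips and slides in once its middle is about 5 mm past this edge.
- flap (a joint): Yellow plastic gravity flap, 150 mm wide, 53 mm long, 25 g, hung from a rod 127 mm above the bench, 5 mm inside the front wall; lower edge 4 mm above the apron. 0 = shut; grows (rad) as it swings inwards (only) and up, to 1.4. Opens with under 2 N; a block pushed under it lifts it to about 1 rad. Lightly damped, falls shut in about 1 s when nothing is under it.
- reject: Block to post: square beech rosette block 66 x 66 mm, 28 mm thick, about 90 g, red cross corner to corner on its ringed top. Origin: its centre; z up, x and y along its sides. Starts flat on the left or right half of the apron, 74 to 90 mm off the box's middle line, 80 to 130 mm before the front wall, turned up to 20 degrees from the box's axes. Friction about 0.6.
- good: The good block: the same 66 x 66 x 28 mm rosette block without the cross, on the other half of the apron. Origin: its centre. To stay where it is.
- caliper: Caliper with a black slide, 230 x 75 mm, 14 mm high, lying on the bench to the right (y below -0.3 m). Origin: the middle of its beam at bench level, x along the beam.
- gouge: Turning gouge, dark handle and steel blade, 435 mm long, 34 mm high, lying on the bench to the left along x. Origin: at bench level near its middle.
- mallet: Beech carver's mallet standing on its head to the right, 92 mm across, 222 mm high. Origin: centre of its foot.
- oil: Green bottle to the left, beside the box, 64 mm across, 170 mm high. Origin: centre of its foot.
- wax: Amber jar with a brass lid, to the right, 84 mm across, 60 mm high. Origin: centre of its foot.
- brush: Small hand brush lying on the bench to the left, near the robot. Origin: at bench level below its middle.
Not all that is in view belongs to the job. What is shaped like the reject but blue or pink is not meant.

How it is judged:
On the way, in this order (a step that is already met when the one before it is completed fails the run):
1. the flap is pushed open while the marked block is still level on the apron or sill (value of joint flap above 0.5 rad and z of reject in the frame of chute above 0.078 m).
2. the marked block has gone through the opening and down the chute (x of reject in the frame of chute above 0.045 m and z of reject in the frame of chute below 0.062 m), for 0.1 s.
At the end, for the whole second after the job is handed in: The marked block lies at rest inside the reject box, its centre below the sill (less than 62 mm above the bench) and at least 45 mm behind the front wall; the flap hangs shut (within 0.06 rad); the good block is still on the apron within 20 mm of where it began (all of step 2 and x of reject in the frame of chute below 0.22 m and y of reject in the frame of chute between -0.14 and 0.14 m and linear speed of each of reject, good below 0.02 m/s and value of joint flap below 0.06 rad and distance of good from where it was at the start of the episode below 0.02 m and z of good in the frame of chute above 0.08 m); the robot touches nothing.
It fails at once if the marked block is lifted off the apron (centre more than 25 mm above where it lies) (z of reject in the frame of chute above 0.109 m).
It fails at once if the marked block is gripped, pressed or rammed (finger force above 18 N; a grip is 20 N or more) (contact force between the fingers and reject above 18 N).
It fails at once if the flap is forced (fingers press on it with more than 15 N) (contact force between the fingers and flap above 15 N).
It fails at once if the good block is shifted by more than 20 mm or lifted (distance of good from where it was at the start of the episode above 0.02 m).
It fails at once if another thing on the bench is disturbed (moved more than 30 mm) (distance of any of caliper, gouge, mallet, oil, wax, brush from where it was at the start of the episode above 0.03 m).
It also fails if it takes over 48 s, if anything falls off the work surface, if the arm or the gripper's body presses on something with over 40 N, if the wrist force passes 120 N, or if a joint passes its speed limit or range.

## Robot

A 6-joint arm with a two-finger parallel gripper is mounted at the origin on the work surface. World frame = base frame: x ahead of the robot, y to its left, z up, the work surface at z = 0. Lengths are in m, angles in rad, forces in N, time in s.
With the tool pointing down it reaches from about 0.25 to 0.775 m from the base axis. Payload 8.9 kg.
Tool frame: the origin (TCP) lies midway between the tips of the shut fingers; the grasp point (between the pads) lies 19 mm behind it (r.pinch_z is the x of the grasp point in the tool frame, in m); x points along the fingers, z is the direction in which the jaws open and shut, and the axes are right-handed (so a half turn about x gives the same grasp; the last joint's range is limited). The gripper opens to 85 mm and grips with 20 to 120 N. Pads are 22 mm wide; open, the fingers measure 114 mm over their backs; the gripper's body (76 mm by 85 mm) begins 54 mm behind the grasp point. The pads swing forward as they close: fully open they stand 13 mm farther back than shut.
Start: joints at [1.1, 0.291, -0.153, 1.127, 0, 1.431], TCP at [0.171, 0.496, 0.231] pointing down, gripper open.
Joint ranges: [-2.52, 2.52], [-0.91, 1.74], [-1.3, 1.37], [-1.96, 2.02], [-1.52, 1.47], [-3.14, 3.14]. Speed limits (rad/s): [2.22, 2.22, 2.79, 3.14, 3.14, 3.14].

## Interface

Orientations are given as a unit quaternion [w, x, y, z].
In Python, from rig import r gives the robot as it stands.
- The arm moves only by the tool drive_tool, never from a script. Its argument "motion" is a list of rows, each a list of 7 numbers: the shift along the tool's x, y, z in units of 25 mm (1.0 is 25 mm), then the turn, a rotation vector about the tool's x, y, z in units of 5 degrees (1.0 is 5 degrees), then the closure in counts, from 0 (fully open) to 255 (shut). In form: [[dx, dy, dz, wx, wy, wz, hand], ...]. A call has 1 to 8 rows; each row shifts and turns the commanded pose from where the row before left it, along the tool's axes as they then stand; what a row does not reach is not made up. A row lasts 1/12 s, in which the tool goes at most 41.7 mm and 7.16 degrees, less where a joint would pass 70% of its speed; a pose out of reach is approached as far as the arm can. A call is refused whole if a number of a shift passes 1 or a number of a turn 1, either way. A call with a gripper value outside its range is refused whole. The fingers move at their own pace and stop on an object; "squeeze" is the grip in N (left out, the last holds). Time passes only in rows, so rows that do not move let the fingers close. It gives the time, the measured TCP pose, the force and the opening at its end, in the units of the state.
- r.get_obs(): the state, without advancing time (a new reading comes with each control period).
- r.capture(name): name is "scene" or "side" or "wrist"; returns the picture (420x560x3 uint8, blue, green, red); there is no depth.
- r.calibration(name): a dict with "fx", "fy", "cx", "cy" (pixels), "D" ([k1, k2, p1, p2, k3] as OpenCV has them; the pictures are not rectified), "extrinsics" (4x4, takes a point from camera to world coordinates); the wrist camera has in their place "tool_from_camera" (4x4, takes a point from camera to tool coordinates, whose origin is the TCP and whose axes are the tool frame's). Camera axes: x right, y up, looking along -z (the intrinsics and any distortion apply to the point x, -y, -z); pixel columns grow to the right and rows downward; lengths in m; the calibration is good to about 2 mm. A picture is of the moment at which its call begins: read the wrist's pose just before it. calibration takes no time and is no camera call.
- r.sign_off(): hands the job in, once; it reports no verdict.
Trained networks look in the newest picture that a camera, given by its name, has taken for a name from the list of things; names that differ only in an ending like _2 or _b are one class to them, and where a whole thing is asked for, a point or a joint stands for the part that bears it (a point fixed in the world has none). Each returns a list of dicts, best first, with "confidence" (0 to 1); they miss things now and then, are a little off and sometimes report something else, mostly with a low value. They report only what shows in the picture. A call takes as long as a camera call. They do not tell look-alikes from the thing itself.
- r.silhouettes(thing, camera): "region" (420x560 bool, what is visible of it).
- r.landmark_of(thing, camera): "location" ([x, y, z] in m, in world coordinates, good to about 4 mm: a listed point, or the origin of a listed thing).
The state is a dict: "clock": time; "joint_positions": joint angles; "joint_velocities": joint speeds; "joint_efforts": joint torques, N m; "eef_pos": TCP position; "tool_rot": TCP orientation; "contact_force": force on the tool from outside, world axes, zero at the start; "moment": the same for the moment, N m; "gripper_width": opening from 0.0 (shut) to 1.0 (fully open).
Only numpy, scipy, OpenCV 4.12 (cv2) and the standard library are available. Lean on these libraries where they do the work, as an engineer would, in place of code of your own. Each camera call takes 0.05 s, during which the arm holds its last target.

## Working session

There is one attempt and no reset: what is moved stays moved. The work goes in short steps, Python scripts to look and compute and a tool call to move; the robot and the scene stay as the last step left them, time stands still between calls to the robot, and variables do not carry over. Pictures are saved under pics/ and viewed, and the job is handed in when it is done.

Besides the shell and the picture viewer there is one more tool, called after "Call:" as a command line: name --pt "numbers of a row" for each row, then --argument value for the rest. drive_tool: Moves the arm, as the interface text tells. Its arguments: {"type":"object","properties":{"motion":{"type":"array","items":{"type":"array","items":{"type":"number"}}},"squeeze":{"type":"number"}},"required":["motion"]}

```bash
ls; mkdir -p pics
python3 - <<'E'
from rig import r
import cv2
print(r.get_obs())
for c in ["scene","side","wrist"]:
    cv2.imwrite(f"pics/{c}0.png",r.capture(c))
    for t in ["reject","good","apron","opening","sill","chute"]:
        try:
            for d in r.landmark_of(t,c)[:3]: print(c,t,d)
        except Exception as e: print(c,t,e)
    k=r.calibration(c); print({a:(b if a!='x' else 0) for a,b in k.items()})
E
```

```text
pics
{'clock': 0.0, 'joint_positions': array([ 1.09967123e+00,  2.91260433e-01, -1.54173050e-01,  1.12672288e+00,
       -2.62155712e-06,  1.43148720e+00]), 'joint_velocities': array([-1.44116681e-03, -1.90634330e-03, -7.59626108e-05, -1.32073586e-03,
        3.86921893e-04, -1.72275090e-03]), 'joint_efforts': array([ 2.19297523e-03, -5.37144506e+01,  3.31368756e+01,  1.61046378e-02,
        4.60395165e-05,  2.29737748e-05]), 'eef_pos': array([0.17080891, 0.49593574, 0.2307252 ]), 'tool_rot': array([ 0.57528219, -0.4107833 ,  0.57613427,  0.41033741]), 'contact_force': array([-0.61083936, -0.47432673,  0.38251104]), 'moment': array([-0.02232707,  0.02794119, -0.03241936]), 'gripper_width': 1.000670721361377}
scene reject {'location': [0.554, 0.162, 0.0141], 'confidence': 0.96}
scene reject {'location': [0.5306, 0.026, 0.0802], 'confidence': 0.6}
scene good {'location': [0.5388, -0.1388, 0.081], 'confidence': 0.9}
scene apron {'location': [0.5547, -0.0579, 0.0722], 'confidence': 0.82}
scene apron {'location': [0.4202, -0.3952, -0.0041], 'confidence': 0.36}
scene apron {'location': [0.
[... 1644 characters left out ...]
34, -0.4207272 , -0.49197799],
       [ 0.00818948,  0.63172462,  0.77514962,  0.98480618],
       [ 0.        ,  0.        ,  0.        ,  1.        ]])}
{'fx': 372.05424320956337, 'fy': 372.05424320956337, 'cx': 284.16959177650773, 'cy': 205.97352374634457, 'D': array([-0.10085406,  0.        ,  0.        ,  0.        ,  0.        ]), 'tool_from_camera': array([[-2.13271934e-04,  3.28755837e-01, -9.44414927e-01,
        -1.41005101e-01],
       [-4.63617638e-05,  9.44414944e-01,  3.28755853e-01,
         8.47515574e-02],
       [ 9.99999976e-01,  1.13899139e-04, -1.86175502e-04,
         9.76470697e-05],
       [ 0.00000000e+00,  0.00000000e+00,  0.00000000e+00,
         1.00000000e+00]])}
```

View pics/scene0.png

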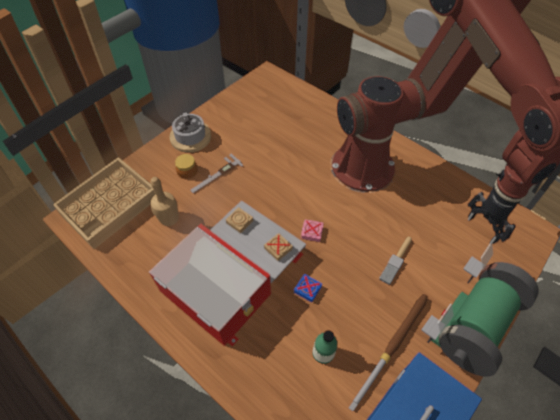

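View pics/side0.png

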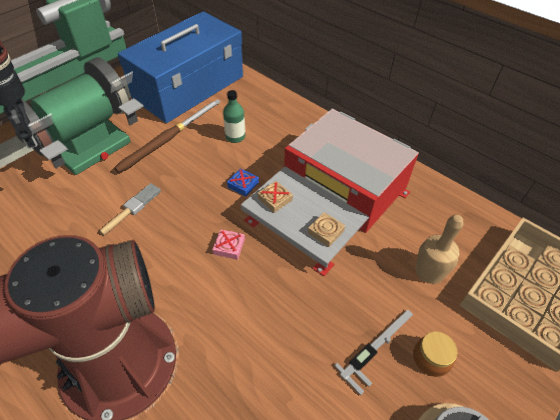

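The look-alikes are blue at scene (308,288) and pink at (312,230), both on the bench. The wooden block with the red cross on the apron, at scene (278,246) and side (275,194), fits the description. I'll confirm it in an enlarged crop and get corners from both views.

Run:
```python
import cv2,numpy as np
a=cv2.imread("pics/scene0.png")[190:300,200:325]; b=cv2.imread("pics/side0.png")[140:280,235:375]
a=cv2.resize(a,None,fx=4.8,fy=4.8,interpolation=cv2.INTER_CUBIC)
b=cv2.resize(b,None,fx=4.2,fy=4.2,interpolation=cv2.INTER_CUBIC)
cv2.imwrite("pics/ca.png",a);cv2.imwrite("pics/cb.png",b)
```

```text
(no output)
```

View pics/ca.png

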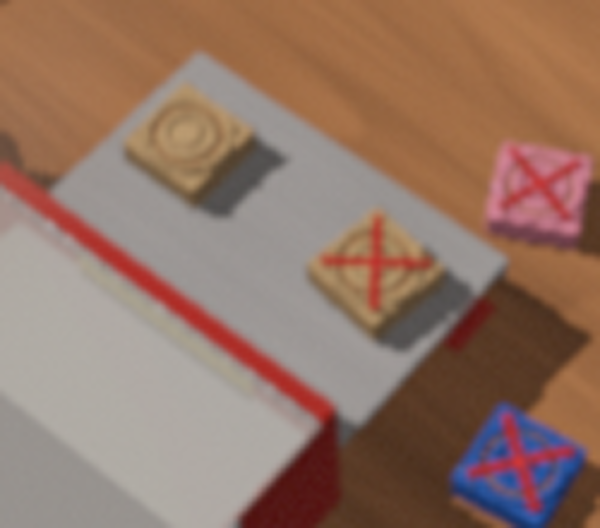

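View pics/cb.png

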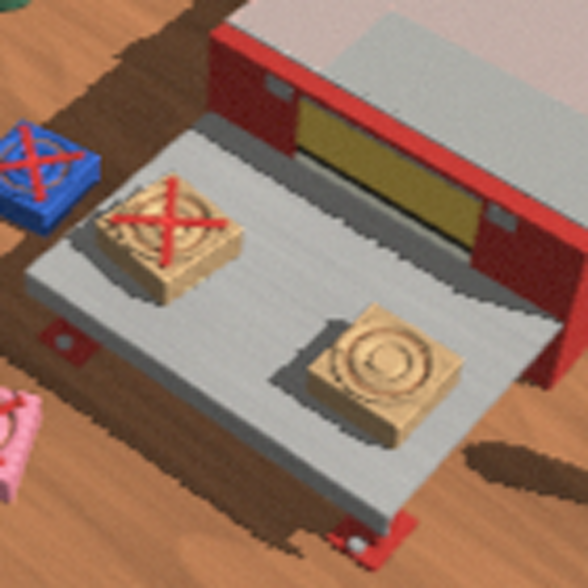

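```bash
cat > h.py <<'E'
import cv2,numpy as np
from rig import r
def ray(c,px,T=None):
    k=r.calibration(c);T=k["extrinsics"] if T is None else T
    K=np.array([[k["fx"],0,k["cx"]],[0,k["fy"],k["cy"]],[0,0,1]])
    p=cv2.undistortPoints(np.array(px,float).reshape(-1,1,2),K,np.array(k["D"])).reshape(-1,2)
    d=np.c_[p[:,0],-p[:,1],-np.ones(len(p))]@T[:3,:3].T
    return T[:3,3],d
def plane(c,px,z,T=None):
    o,d=ray(c,px,T); return o+d*((z-o[2])/d[:,2])[:,None]
def tri(a,pa,b,pb):
    o1,d1=ray(a,pa);o2,d2=ray(b,pb);out=[]
    for u,v in zip(d1,d2):
        s=np.linalg.lstsq(np.c_[u,-v],o2-o1,rcond=None)[0]
        out.append(np.r_[(o1+u*s[0]+o2+v*s[1])/2,np.linalg.norm(o1+u*s[0]-o2-v*s[1])])
    return np.array(out)
E
python3 - <<'E'
from h import *
np.set_printoptions(precision=4,suppress=True)
A=lambda l:np.array(l)/4.8+[200,190]-.4
B=lambda l:np.array(l)/4.2+[235,140]-.4
# order: in scene: top,right,bottom,left (top = near-right); in side same physical corners
rs=A([(378,208),(445,265),(373,327),(311,263)]); rb=B([(165,282),(97,222),(170,173),(243,228)])
gs=A([(185,87),(255,135),(192,190),(127,140)]); gb=B([(398,425),(310,370),(378,303),(462,360)])
rs,rb,gs,gb=map(np.array,(rs,rb,gs,gb))
for n,s,b in (("rej",rs,rb),("good",gs,gb)):
    t=tri("scene",s,"side",b);print(n);print(t);print(t.mean(0))
    for c,p in (("scene",s),("side",b)):
        q=plane(c,p,.098);print(c,q[:,:2].mean(0));e=np.roll(q,-1,0)-q
        print(np.linalg.norm(e,axis=1),(np.degrees(np.arctan2(e[:,1],e[:,0]))+45)%90-45)
t=tri("scene",A([(200,52),(506,264)]),"side",B([(388,520),(27,270)]));print(t)
print(plane("side",B([(388,520),(27,270),(195,128),(560,322)]),.07));print(plane("scene",A([(200,52),(506,264)]),.07))
E
```

```text
rej
[[ 0.4956 -0.0061  0.0933  0.0009]
 [ 0.501   0.057   0.095   0.0021]
 [ 0.5652  0.0521  0.0919  0.0009]
 [ 0.5587 -0.0118  0.0942  0.0042]]
[0.5302 0.0228 0.0936 0.002 ]
scene [0.5316 0.0251]
[0.0627 0.0665 0.0633 0.0616] [-3.8455 -4.1297 -8.2466 -4.4696]
side [0.5279 0.0197]
[0.0637 0.0612 0.0642 0.0647] [-6.0469 -5.2023 -2.9195 -5.6693]
good
[[ 0.5092 -0.175   0.0922  0.0007]
 [ 0.5059 -0.1115  0.0901  0.0021]
 [ 0.5692 -0.111   0.0942  0.0032]
 [ 0.5693 -0.1737  0.0938  0.0033]]
[ 0.5384 -0.1428  0.0926  0.0023]
scene [ 0.5401 -0.1389]
[0.0649 0.061  0.0623 0.0585] [ 2.4398 -1.0284  0.2757  1.3934]
side [ 0.5358 -0.1458]
[0.0618 0.066  0.0626 0.0618] [ 3.7789  1.6522 -0.0668  0.8952]
[[ 0.4685 -0.2025  0.0681  0.001 ]
 [ 0.4597  0.078   0.0675  0.0006]]
[[ 0.4678 -0.2035  0.07  ]
 [ 0.4585  0.0762  0.07  ]
 [ 0.6211  0.0809  0.07  ]
 [ 0.651  -0.1931  0.07  ]]
[[ 0.4691 -0.201   0.07  ]
 [ 0.4608  0.0791  0.07  ]]
```

```bash
cat >> h.py <<'E'
from scipy.spatial.transform import Rotation as R
np.set_printoptions(precision=4,suppress=True)
def pose():
    o=r.get_obs();q=np.array(o["tool_rot"]);return np.array(o["eef_pos"]),R.from_quat(q[[1,2,3,0]]),o
O=np.array([.648,-.056,0]);YAW=np.radians(1.8)
BX=np.array([np.cos(YAW),np.sin(YAW),0]);BY=np.array([-np.sin(YAW),np.cos(YAW),0]);BZ=np.array([0,0,1.])
def box(p): d=np.asarray(p)-O; return np.array([d@BX,d@BY,d[2]])
def w(b): return O+b[0]*BX+b[1]*BY+b[2]*BZ
def target_R(tilt,flip):
    x=np.sin(tilt)*BX-np.cos(tilt)*BZ; z=BY*flip; y=np.cross(z,x)
    return R.from_matrix(np.c_[x,y,z])
def plan(pt,Rt,n=None):
    p,Rc,o=pose(); dr=(Rc.inv()*Rt).as_rotvec()
    n=n or int(np.ceil(max(np.abs(np.degrees(dr)).max()/5, np.linalg.norm(pt-p)/.024)))
    out=[]
    for i in range(n):
        Ri=Rc*R.from_rotvec(dr*i/n); out.append(np.r_[Ri.inv().apply((pt-p)/n)/.025,np.degrees(dr)/5/n])
    return np.array(out)
E
python3 - <<'E'
from h import *
p,Rc,o=pose();print(Rc.as_matrix(),box(p))
for f in (1,-1):
    Rt=target_R(np.radians(35),f);print(f,np.degrees((Rc.inv()*Rt).as_rotvec()),Rt.as_matrix()[:,1])
print(box([.5302,.0228,0]),box([.5384,-.1428,0]))
for t in ["oil","gouge","brush","wax","mallet","caliper"]:
    print(t,[ (c,d[0]["location"],d[0]["confidence"]) for c in ("scene","side") if (d:=r.landmark_of(t,c))])
E
```

```text
[[-0.     -0.9455  0.3257]
 [-0.      0.3257  0.9455]
 [-1.     -0.     -0.    ]] [-0.4594  0.5671  0.2313]
1 [-20.1543  -6.3562 -34.6096] [-0.8187 -0.0257 -0.5736]
-1 [152.5195 -48.0892   8.8317] [0.8187 0.0257 0.5736]
[-0.1153  0.0825  0.    ] [-0.1123 -0.0833  0.    ]
oil [('scene', [0.684, 0.3367, 0.001], 0.71), ('side', [0.681, 0.3361, 0.0006], 0.88)]
gouge [('scene', [0.5174, 0.4832, -0.0044], 0.87), ('side', [0.5166, 0.4817, 0.0015], 0.79)]
brush [('scene', [0.2684, 0.3275, -0.0003], 0.92), ('side', [0.2679, 0.3297, -0.0016], 0.71)]
wax [('scene', [0.4724, -0.5059, 0.0003], 0.69), ('side', [0.4697, -0.4998, -0.0022], 0.71)]
mallet [('scene', [0.6651, -0.3837, -0.0002], 0.65), ('side', [0.6638, -0.382, -0.0017], 0.68)]
caliper [('scene', [0.4198, -0.3932, -0.0044], 0.8), ('side', [0.4102, -0.3959, -0.0048], 0.77)]
```

Run:
```python
from h import *
print(plan(w([-.115,.165,.20]),target_R(np.radians(35),1),22))
```

```text
[[ 0.0569 -0.8451 -0.4609 -0.1833 -0.0577 -0.3146]
 [ 0.0777 -0.8357 -0.4747 -0.1833 -0.0577 -0.3146]
 [ 0.098  -0.8256 -0.4884 -0.1833 -0.0577 -0.3146]
 [ 0.1181 -0.8147 -0.5021 -0.1833 -0.0577 -0.3146]
 [ 0.1377 -0.8031 -0.5156 -0.1833 -0.0577 -0.3146]
 [ 0.157  -0.7907 -0.5291 -0.1833 -0.0577 -0.3146]
 [ 0.1758 -0.7776 -0.5425 -0.1833 -0.0577 -0.3146]
 [ 0.1942 -0.7637 -0.5558 -0.1833 -0.0577 -0.3146]
 [ 0.2121 -0.7491 -0.5689 -0.1833 -0.0577 -0.3146]
 [ 0.2296 -0.7338 -0.5819 -0.1833 -0.0577 -0.3146]
 [ 0.2466 -0.7179 -0.5947 -0.1833 -0.0577 -0.3146]
 [ 0.263  -0.7013 -0.6073 -0.1833 -0.0577 -0.3146]
 [ 0.2789 -0.684  -0.6198 -0.1833 -0.0577 -0.3146]
 [ 0.2943 -0.6662 -0.632  -0.1833 -0.0577 -0.3146]
 [ 0.3091 -0.6477 -0.644  -0.1833 -0.0577 -0.3146]
 [ 0.3234 -0.6286 -0.6558 -0.1833 -0.0577 -0.3146]
 [ 0.337  -0.6089 -0.6674 -0.1833 -0.0577 -0.3146]
 [ 0.3501 -0.5887 -0.6787 -0.1833 -0.0577 -0.3146]
 [ 0.3625 -0.568  -0.6897 -0.1833 -0.0577 -0.3146]
 [ 0.3743 -0.5468 -0.7005 -0.1833 -0.0577 -0.3146]
 [ 0.3855 -0.525  -0.711  -0.1833 -0.0577 -0.3146]
 [ 0.396  -0.5029 -0.7212 -0.1833 -0.0577 -0.3146]]
```

Call:
drive_tool --pt "0.06 -0.84 -0.46 -0.18 -0.06 -0.31 255" --pt "0.08 -0.84 -0.47 -0.18 -0.06 -0.31 255" --pt "0.1 -0.83 -0.49 -0.18 -0.06 -0.31 255" --pt "0.12 -0.81 -0.5 -0.18 -0.06 -0.31 255" --pt "0.14 -0.8 -0.52 -0.18 -0.06 -0.31 255" --pt "0.16 -0.79 -0.53 -0.18 -0.06 -0.31 255" --pt "0.18 -0.78 -0.54 -0.18 -0.06 -0.31 255" --pt "0.19 -0.76 -0.56 -0.18 -0.06 -0.31 255"

```text
clock: 2.32
eef_pos: [0.3012, 0.3532, 0.2193]
tool_rot: [0.602, -0.497, 0.488, 0.39]
contact_force: [0.6, -0.5, 0.4]
gripper_width: -0.001
```

Call:
drive_tool --pt "0.21 -0.75 -0.57 -0.18 -0.06 -0.31 255" --pt "0.23 -0.73 -0.58 -0.18 -0.06 -0.31 255" --pt "0.25 -0.72 -0.59 -0.18 -0.06 -0.31 255" --pt "0.26 -0.7 -0.61 -0.18 -0.06 -0.31 255" --pt "0.28 -0.68 -0.62 -0.18 -0.06 -0.31 255" --pt "0.29 -0.67 -0.63 -0.18 -0.06 -0.31 255" --pt "0.31 -0.65 -0.64 -0.18 -0.06 -0.31 255" --pt "0 0 0 0 0 0 255"

```text
clock: 2.98
eef_pos: [0.4147, 0.2271, 0.2082]
tool_rot: [0.617, -0.566, 0.407, 0.365]
contact_force: [-0.7, 0.1, 0.1]
gripper_width: 0.002
```

Run:
```python
from h import *
p,Rc,o=pose();print(box(p),o["clock"],o["gripper_width"],o["joint_positions"],o["contact_force"])
print(plan(w([-.115,.165,.18]),target_R(np.radians(35),1),8))
```

```text
[-0.2243  0.2903  0.2082] 2.9833 0.0021796336942104945 [ 0.4805 -0.0481 -0.7133  0.5386 -0.1964  0.5379] [-0.6723  0.0948  0.0996]
[[ 0.363  -0.5151 -0.5602 -0.1689 -0.0498 -0.2804]
 [ 0.3729 -0.4978 -0.5692 -0.1689 -0.0498 -0.2804]
 [ 0.3824 -0.4801 -0.5781 -0.1689 -0.0498 -0.2804]
 [ 0.3914 -0.4621 -0.5867 -0.1689 -0.0498 -0.2804]
 [ 0.3999 -0.4437 -0.5951 -0.1689 -0.0498 -0.2804]
 [ 0.4079 -0.4249 -0.6033 -0.1689 -0.0498 -0.2804]
 [ 0.4155 -0.4059 -0.6112 -0.1689 -0.0498 -0.2804]
 [ 0.4225 -0.3866 -0.6189 -0.1689 -0.0498 -0.2804]]
```

Call:
drive_tool --pt "0.36 -0.51 -0.56 -0.17 -0.05 -0.28 255" --pt "0.37 -0.5 -0.57 -0.17 -0.05 -0.28 255" --pt "0.38 -0.48 -0.58 -0.17 -0.05 -0.28 255" --pt "0.39 -0.46 -0.59 -0.17 -0.05 -0.28 255" --pt "0.4 -0.44 -0.6 -0.17 -0.05 -0.28 255" --pt "0.41 -0.42 -0.6 -0.17 -0.05 -0.28 255" --pt "0.42 -0.41 -0.61 -0.17 -0.05 -0.28 255" --pt "0.42 -0.39 -0.62 -0.17 -0.05 -0.28 255"

```text
clock: 3.65
eef_pos: [0.5274, 0.1076, 0.1801]
tool_rot: [-0.622, 0.632, -0.316, -0.338]
contact_force: [0.2, 0.2, -0.1]
gripper_width: 0.002
```

Run:
```python
from h import *
p,Rc,o=pose();print(box(p),o["clock"],o["gripper_width"],o["joint_positions"],o["contact_force"])
cv2.imwrite("pics/w1.png",r.capture("wrist"));cv2.imwrite("pics/s1.png",r.capture("side"))
for t in ["reject","good","apron","opening","sill"]:
    print(t,[d for d in r.landmark_of(t,"wrist")])
print(plan(w([-.110,.160,.10]),target_R(np.radians(35),1)))
```

```text
[-0.1154  0.1673  0.1801] 3.65 0.0015268814140406203 [ 0.0808 -0.0133 -0.9111  0.0633 -0.0254  0.0388] [ 0.215   0.2114 -0.1484]
reject [{'location': [0.5314, 0.0267, 0.0819], 'confidence': 0.72}, {'location': [0.5575, 0.1683, 0.0164], 'confidence': 0.58}]
good []
apron [{'location': [0.6505, -0.0532, 0.0708], 'confidence': 0.59}, {'location': [0.5554, -0.0602, 0.069], 'confidence': 0.55}]
opening [{'location': [0.532, 0.026, 0.0812], 'confidence': 0.66}, {'location': [0.6517, -0.0531, 0.0736], 'confidence': 0.59}]
sill []
[[ 0.6933  0.4097 -0.0864  0.0044  0.0088 -0.0058]
 [ 0.6931  0.41   -0.086   0.0044  0.0088 -0.0058]
 [ 0.693   0.4103 -0.0857  0.0044  0.0088 -0.0058]
 [ 0.6929  0.4106 -0.0853  0.0044  0.0088 -0.0058]]
```

View pics/w1.png

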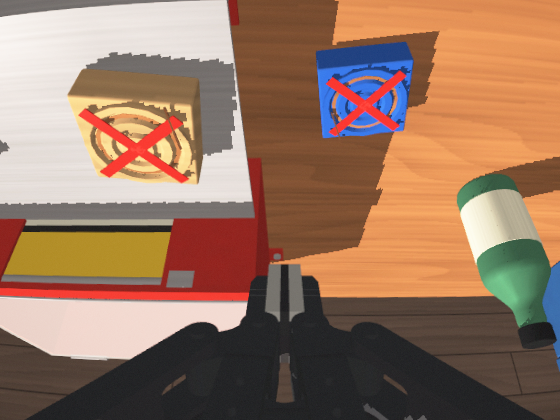

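View pics/s1.png

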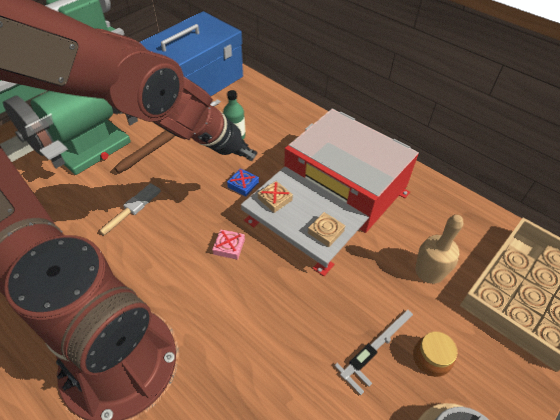

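Run:
```python
import cv2
a=cv2.imread("pics/w1.png")[40:300,0:330]
cv2.imwrite("pics/w1c.png",cv2.resize(a,None,fx=2.3,fy=2.3,interpolation=cv2.INTER_CUBIC))
```

```text
(no output)
```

View pics/w1c.png

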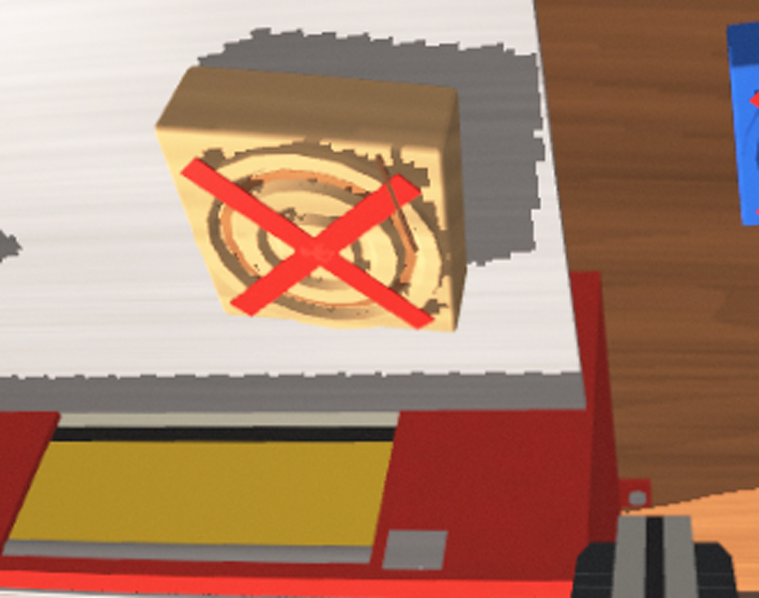

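Run:
```python
from h import *
p,Rc,o=pose();k=r.calibration("wrist");T=np.eye(4);T[:3,:3]=Rc.as_matrix();T[:3,3]=p;T=T@k["tool_from_camera"]
C=lambda l:np.array(l)/2.3+[0,40]-.3
q=plane("wrist",C([(158,128),(440,143),(457,330),(228,318)]),.098,T)
print([box(v) for v in q],box(q.mean(0)),q.mean(0)); e=np.roll(q,-1,0)-q;print(np.linalg.norm(e,axis=1),(np.degrees(np.arctan2(e[:,1],e[:,0]))+45)%90-45)
q=plane("wrist",C([(585,408),(400,412),(60,412)]),.07,T);print(q,[box(v) for v in q])
```

```text
[array([-0.1555,  0.0605,  0.098 ]), array([-0.1495,  0.1222,  0.098 ]), array([-0.0857,  0.1145,  0.098 ]), array([-0.0914,  0.0513,  0.098 ])] [-0.1205  0.0871  0.098 ] [0.5248 0.0273 0.098 ]
[0.062  0.0642 0.0634 0.0648] [-3.7657 -5.102  -3.2892 -6.3912]
[[ 0.637   0.0873  0.07  ]
 [ 0.6421  0.0179  0.07  ]
 [ 0.6474 -0.1201  0.07  ]] [array([-0.0064,  0.1436,  0.07  ]), array([-0.0036,  0.074 ,  0.07  ]), array([-0.0026, -0.064 ,  0.07  ])]
```

Call:
drive_tool --pt "0.8 0.48 -0.05 0 0 0 255" --pt "0.8 0.48 0 0 0 0 255" --pt "0.8 0.48 0 0 0 0 255" --pt "0.8 0.48 0 0 0 0 255" --pt "0 0 0 0 0 0 255"

```text
clock: 4.42
eef_pos: [0.5306, 0.1076, 0.0829]
tool_rot: [-0.62, 0.631, -0.318, -0.34]
contact_force: [-1.4, 0.7, -0.9]
gripper_width: -0.003
```

Run:
```python
from h import *
p,Rc,o=pose();print(box(p),o["clock"],o["contact_force"])
print(plan(w([-.111,.145,.082]),target_R(np.radians(35),1),4))
```

```text
[-0.1122  0.1672  0.0829] 4.4167 [-1.3535  0.6818 -0.9339]
[[ 0.0133 -0.0045 -0.2217  0.0056  0.0078 -0.0247]
 [ 0.0135 -0.0046 -0.2217  0.0056  0.0078 -0.0247]
 [ 0.0137 -0.0046 -0.2217  0.0056  0.0078 -0.0247]
 [ 0.0138 -0.0047 -0.2217  0.0056  0.0078 -0.0247]]
```

Call:
drive_tool --pt "0.02 0 -0.3 0 0 0 255" --pt "0.02 0 -0.3 0 0 0 255" --pt "0 0 -0.3 0 0 0 255" --pt "0 0 -0.25 0 0 0 255" --pt "0 0 -0.2 0 0 0 255" --pt "0 0 -0.2 0 0 0 255" --pt "0 0 -0.2 0 0 0 255" --pt "0 0 -0.2 0 0 0 255"

```text
clock: 5.08
eef_pos: [0.5358, 0.0579, 0.0865]
tool_rot: [-0.622, 0.632, -0.316, -0.338]
contact_force: [0.0, 2.1, 2.3]
gripper_width: 0.003
```

Run:
```python
from h import *
p,Rc,o=pose();print(box(p),o["clock"],o["contact_force"])
a=r.capture("side")[110:290,220:400];b=r.capture("scene")[180:320,190:330]
cv2.imwrite("pics/p2.png",np.hstack([cv2.resize(a,(400,400)),cv2.resize(b,(400,400))]))
```

```text
[-0.1085  0.1173  0.0865] 5.0833 [0.0081 2.1421 2.2659]
```

View pics/p2.png

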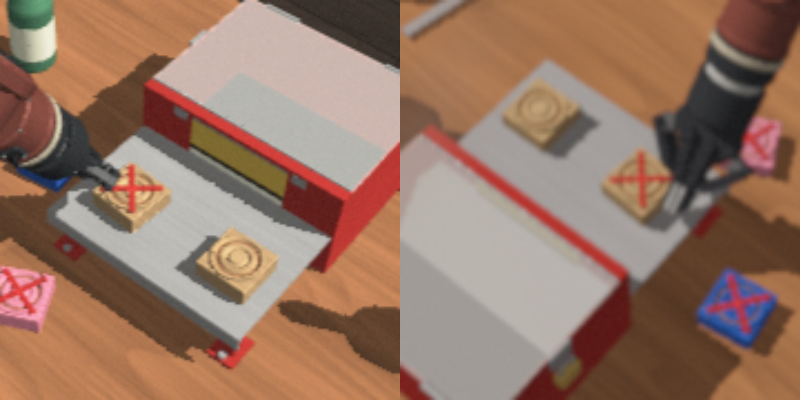

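Run:
```python
from h import *
p,Rc,o=pose();print(Rc.as_matrix(),box(p),o["contact_force"],o["moment"])
cv2.imwrite("pics/w3.png",r.capture("wrist"))
print(plan(w([-.111,.09,.082]),target_R(np.radians(35),1),5))
```

```text
[[ 0.5717 -0.8198 -0.0325]
 [ 0.0194 -0.0261  0.9995]
 [-0.8202 -0.5721  0.0009]] [-0.1088  0.1169  0.0861] [ 0.7123  0.1581 -0.6118] [ 0.0301  0.5957 -0.0128]
[[ 0.0164  0.0319 -0.2174  0.0009  0.0034 -0.005 ]
 [ 0.0164  0.0319 -0.2174  0.0009  0.0034 -0.005 ]
 [ 0.0165  0.0319 -0.2174  0.0009  0.0034 -0.005 ]
 [ 0.0165  0.0319 -0.2174  0.0009  0.0034 -0.005 ]
 [ 0.0166  0.0319 -0.2174  0.0009  0.0034 -0.005 ]]
```

View pics/w3.png

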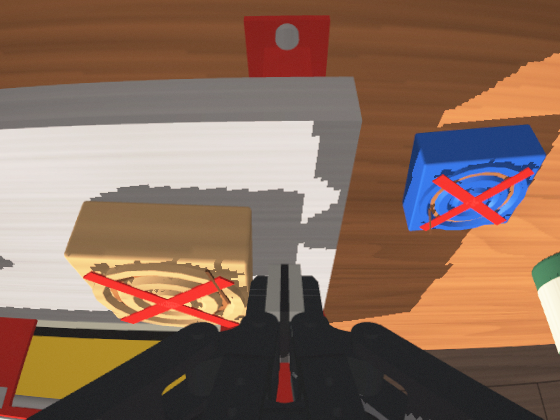

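Call:
drive_tool --pt "0.04 0.05 -0.2 0 0 0 255" --pt "0.04 0.05 -0.2 0 0 0 255" --pt "0.02 0.04 -0.2 0 0 0 255" --pt "0 0 -0.2 0 0 0 255" --pt "0 0 -0.2 0 0 0 255" --pt "0 0 -0.2 0 0 0 255" --pt "0 0 -0.2 0 0 0 255"

```text
clock: 5.82
eef_pos: [0.5351, 0.0226, 0.0818]
tool_rot: [-0.622, 0.632, -0.317, -0.338]
contact_force: [1.1, 0.5, 0.2]
gripper_width: 0.003
```

Run:
```python
from h import *
p,Rc,o=pose();print(box(p),o["clock"],o["contact_force"])
a=r.capture("side")[110:290,220:400];b=r.capture("wrist")
cv2.imwrite("pics/p4.png",np.hstack([cv2.resize(a,(380,380)),cv2.resize(b,(420,315))[:,:]if 0 else cv2.resize(b,(420,380))]))
```

```text
[-0.1104  0.0821  0.0818] 5.8167 [1.0676 0.4633 0.2027]
```

View pics/p4.png

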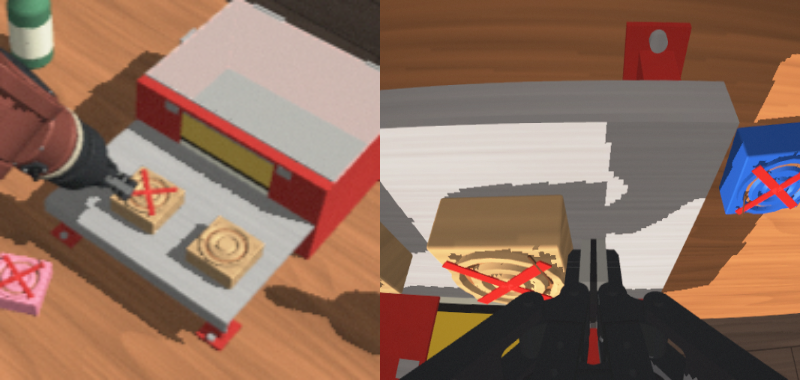

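Call:
drive_tool --pt "0 0 -0.2 0 0 0 255" --pt "0 0 -0.2 0 0 0 255" --pt "0 0 -0.2 0 0 0 255" --pt "0 0 -0.2 0 0 0 255" --pt "0 0 -0.15 0 0 0 255" --pt "0 0 0 0 0 0 255"

```text
clock: 6.42
eef_pos: [0.5362, -0.0014, 0.082]
tool_rot: [-0.622, 0.632, -0.317, -0.337]
contact_force: [-0.4, 0.6, 0.9]
gripper_width: -0.001
```

Run:
```python
from h import *
p,Rc,o=pose();print(box(p),o["clock"],o["contact_force"])
a=r.capture("side")[130:270,240:380];b=r.capture("wrist")
cv2.imwrite("pics/p5.png",cv2.resize(a,(588,588),interpolation=cv2.INTER_CUBIC));cv2.imwrite("pics/w5.png",b)
```

```text
[-0.11    0.0581  0.082 ] 6.4167 [-0.4305  0.5638  0.9463]
```

View pics/p5.png

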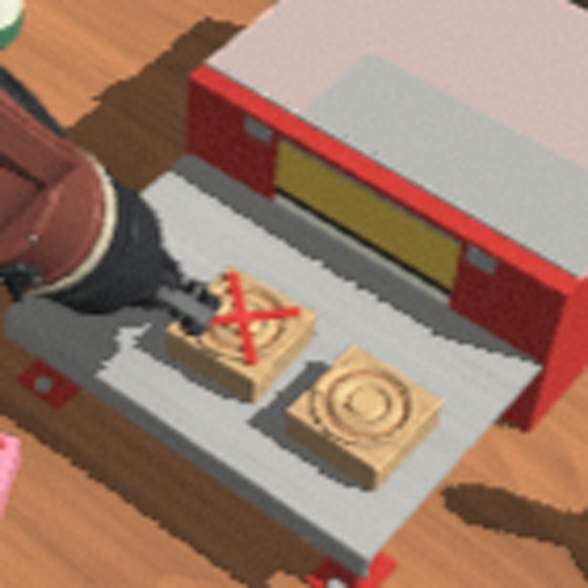

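View pics/w5.png

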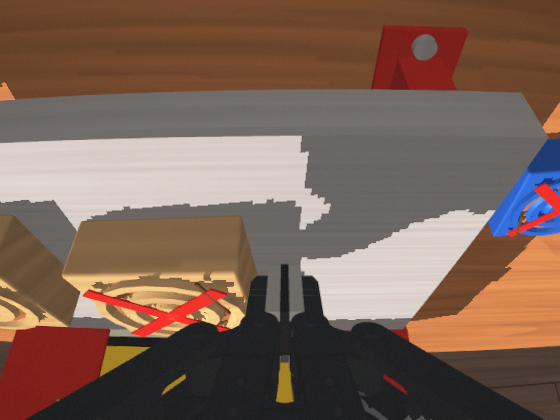

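Run:
```python
from h import *
C=lambda l:np.array(l)/4.2+[240,130]-.4
for l in ([(232,265),(315,322),(252,372),(166,330)],[(357,345),(441,402),(377,462),(288,408)]):
    q=plane("side",C(l),.098);e=np.roll(q,-1,0)-q
    print([box(v)[:2] for v in q],box(q.mean(0)),(np.degrees(np.arctan2(e[:,1],e[:,0]))+45)%90-45)
p,Rc,o=pose();k=r.calibration("wrist");T=np.eye(4);T[:3,:3]=Rc.as_matrix();T[:3,3]=p;T=T@k["tool_from_camera"]
q=plane("wrist",[(64,273),(253,282)],.098,T);print([box(v) for v in q])
q=plane("wrist",[(83,220),(242,217)],.07,T);print([box(v) for v in q])
```

```text
[array([-0.0819,  0.0413]), array([-0.0844, -0.0253]), array([-0.1392, -0.0203]), array([-0.1482,  0.0388])] [-0.1134  0.0086  0.098 ] [-0.347  -3.3941 10.4423  3.9894]
[array([-0.082 , -0.0552]), array([-0.0841, -0.1178]), array([-0.1431, -0.1147]), array([-0.1461, -0.0528])] [-0.1138 -0.0851  0.098 ] [-0.0668 -1.1362  4.6001 -0.3373]
[array([-0.1537, -0.0135,  0.098 ]), array([-0.1489,  0.0485,  0.098 ])]
[array([-0.1431, -0.0205,  0.07  ]), array([-0.1454,  0.0428,  0.07  ])]
```

Call:
drive_tool --pt "0 0 0.4 0 0 0 255" --pt "-0.74 0.36 0.1 0 0 0 255" --pt "-0.74 0.36 0 0 0 0 200" --pt "-0.74 0.36 0 0 0 0 165" --pt "-0.74 0.36 -0.6 0 0 0 165" --pt "-0.74 0.36 -0.8 0 0 0 165" --pt "0 0 -0.8 0 0 0 165" --pt "0 0 0 0 0 0 165"

```text
clock: 7.18
eef_pos: [0.4485, -0.0489, 0.1336]
tool_rot: [-0.622, 0.633, -0.317, -0.336]
contact_force: [0.4, 0.4, -0.0]
gripper_width: 0.348
```

Run:
```python
from h import *
p,Rc,o=pose();print(box(p),o["clock"],o["contact_force"],o["gripper_width"])
b=r.capture("wrist");cv2.imwrite("pics/w6.png",b)
print(plan(w([-.190,.011,.081]),target_R(np.radians(35),1),4))
```

```text
[-0.1992  0.0133  0.1336] 7.1833 [ 0.3909  0.3535 -0.0303] 0.34833233271284697
[[ 0.4795  0.2214 -0.0334 -0.0024 -0.0018  0.0002]
 [ 0.4795  0.2214 -0.0334 -0.0024 -0.0018  0.0002]
 [ 0.4795  0.2214 -0.0335 -0.0024 -0.0018  0.0002]
 [ 0.4795  0.2214 -0.0335 -0.0024 -0.0018  0.0002]]
```

View pics/w6.png

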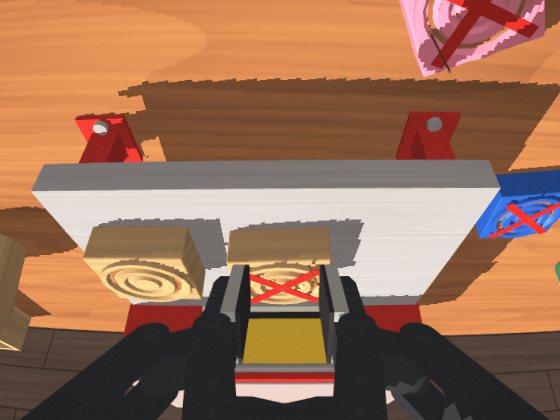

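Call:
drive_tool --pt "0.48 0.22 -0.03 0 0 0 165" --pt "0.48 0.22 -0.03 0 0 0 165" --pt "0.48 0.22 -0.03 0 0 0 165" --pt "0.48 0.22 -0.03 0 0 0 165" --pt "0 0 0 0 0 0 165"

```text
clock: 7.65
eef_pos: [0.4561, -0.0473, 0.0776]
tool_rot: [-0.622, 0.631, -0.317, -0.34]
contact_force: [0.2, 0.5, -0.3]
gripper_width: 0.354
```

Run:
```python
from h import *
p,Rc,o=pose();print(box(p),o["clock"],o["contact_force"],o["gripper_width"])
print(plan(w([-.09,.010,.082]),target_R(np.radians(35),1),16)[:2])
```

```text
[-0.1916  0.0147  0.0776] 7.65 [ 0.2257  0.4663 -0.3016] 0.3544728457976342
[[ 0.1354 -0.215  -0.0124  0.0003  0.0031 -0.0041]
 [ 0.1355 -0.2149 -0.0124  0.0003  0.0031 -0.0041]]
```

Call:
drive_tool --pt "0.1 -0.24 -0.04 0 0 0 165" --pt "0.1 -0.24 -0.04 0 0 0 165" --pt "0.1 -0.24 -0.04 0 0 0 165" --pt "0.12 -0.22 -0.03 0 0 0 165" --pt "0.14 -0.2 0 0 0 0 165" --pt "0.14 -0.2 0 0 0 0 165" --pt "0.14 -0.2 0 0 0 0 165" --pt "0.14 -0.2 0 0 0 0 165"

```text
clock: 8.32
eef_pos: [0.5075, -0.0506, 0.0848]
tool_rot: [-0.622, 0.632, -0.316, -0.338]
contact_force: [-1.5, 0.1, 0.8]
gripper_width: 0.353
```

Run:
```python
from h import *
p,Rc,o=pose();print(box(p),o["clock"],o["contact_force"],o["gripper_width"])
b=r.capture("wrist");cv2.imwrite("pics/w7.png",b)
a=r.capture("side")[130:270,240:380]
cv2.imwrite("pics/p7.png",np.hstack([cv2.resize(a,(400,400)),cv2.resize(b,(400,400))]))
```

```text
[-0.1403  0.0098  0.0848] 8.3167 [-1.492   0.1075  0.7902] 0.35251342725211837
```

View pics/p7.png

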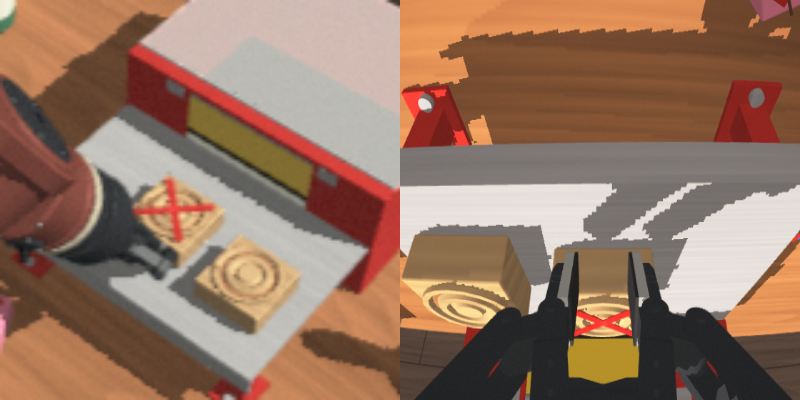

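Call:
drive_tool --pt "0.18 -0.16 0 0 0 0 165" --pt "0.18 -0.16 0 0 0 0 165" --pt "0.18 -0.16 0 0 0 0 165" --pt "0.16 -0.18 0 0 0 0 165" --pt "0.14 -0.2 0 0 0 0 165" --pt "0.14 -0.2 0 0 0 0 165" --pt "0.14 -0.2 0 0 0 0 165" --pt "0.14 -0.2 0 0 0 0 165"

```text
clock: 9.08
eef_pos: [0.5556, -0.0491, 0.0799]
tool_rot: [-0.622, 0.632, -0.316, -0.338]
contact_force: [-0.2, 0.1, 0.3]
gripper_width: 0.354
```

Run:
```python
from h import *
p,Rc,o=pose();print(box(p),o["clock"],o["contact_force"],o["gripper_width"])
b=r.capture("wrist");cv2.imwrite("pics/w8.png",b)
a=r.capture("side")[130:270,240:380]
cv2.imwrite("pics/p8.png",np.hstack([cv2.resize(a,(400,400)),cv2.resize(b,(400,400))]))
```

```text
[-0.0921  0.0098  0.0799] 9.0833 [-0.1522  0.0518  0.2527] 0.35355237701081443
```

View pics/p8.png

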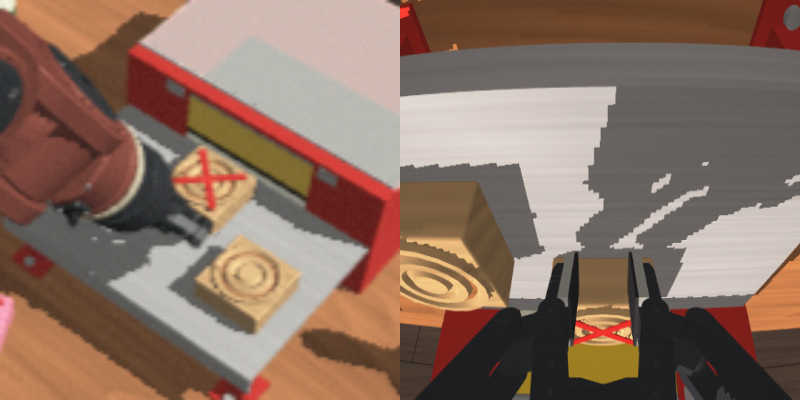

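Call:
drive_tool --pt "0.14 -0.2 0 0 0 0 165" --pt "0.14 -0.2 0 0 0 0 165" --pt "0.14 -0.2 0 0 0 0 165" --pt "0.14 -0.2 0 0 0 0 165" --pt "0.14 -0.2 0 0 0 0 165" --pt "0.14 -0.2 0 0 0 0 165" --pt "0.14 -0.2 0 0 0 0 165" --pt "0.14 -0.2 0 0 0 0 165"

```text
clock: 9.85
eef_pos: [0.6044, -0.0475, 0.0798]
tool_rot: [-0.622, 0.632, -0.316, -0.338]
contact_force: [-1.5, -0.0, 1.5]
gripper_width: 0.355
```

Run:
```python
from h import *
p,Rc,o=pose();print(box(p),o["clock"],o["contact_force"],o["gripper_width"])
b=r.capture("wrist");cv2.imwrite("pics/w9.png",b)
a=r.capture("side")[130:270,240:380]
cv2.imwrite("pics/p9.png",np.hstack([cv2.resize(a,(400,400)),cv2.resize(b,(400,400))]))
```

```text
[-0.0433  0.0099  0.0798] 9.85 [-1.5311 -0.0431  1.4821] 0.3550052028453507
```

View pics/p9.png

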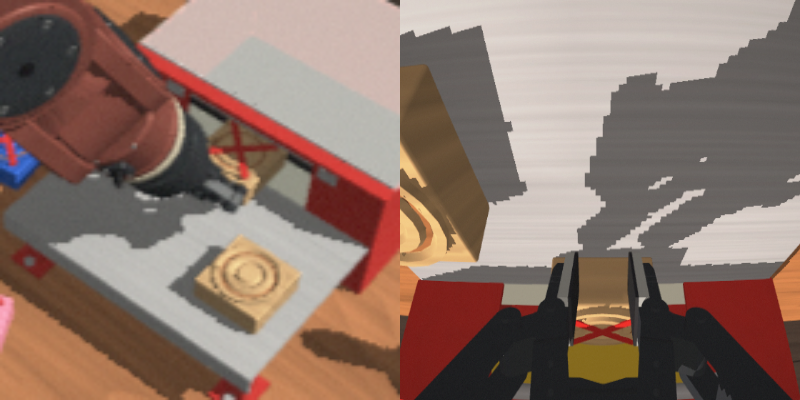

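Call:
drive_tool --pt "0.14 -0.2 0 0 0 0 165" --pt "0.14 -0.2 0 0 0 0 165" --pt "0.14 -0.2 0 0 0 0 165" --pt "0.14 -0.2 0 0 0 0 165" --pt "0.14 -0.2 0 0 0 0 165" --pt "0.14 -0.2 0 0 0 0 165"

```text
clock: 10.45
eef_pos: [0.6411, -0.0462, 0.0797]
tool_rot: [-0.622, 0.632, -0.316, -0.338]
contact_force: [0.2, 0.6, 0.2]
gripper_width: 0.353
```

Run:
```python
from h import *
p,Rc,o=pose();print(box(p),o["clock"],o["contact_force"],o["gripper_width"])
b=r.capture("wrist");cv2.imwrite("pics/w10.png",b)
a=r.capture("side")[130:270,240:380]
cv2.imwrite("pics/p10.png",np.hstack([cv2.resize(a,(400,400)),cv2.resize(b,(400,400))]))
```

```text
[-0.0066  0.01    0.0797] 10.45 [0.2099 0.6095 0.1875] 0.35268729176754365
```

View pics/p10.png

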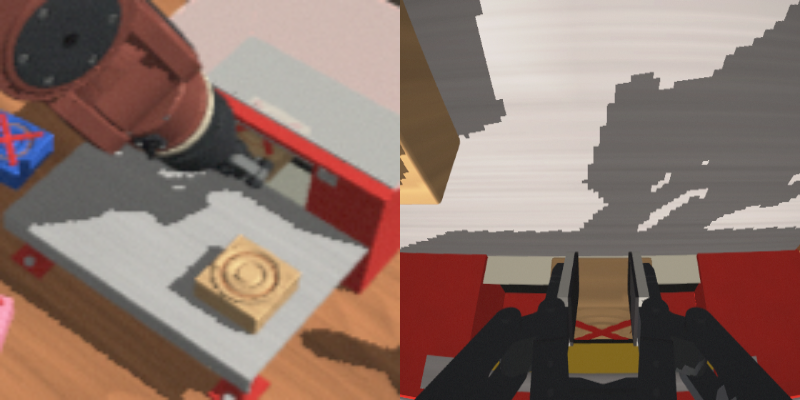

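Call:
drive_tool --pt "0.1 -0.14 0 0 0 0 165" --pt "0.1 -0.14 0 0 0 0 165" --pt "0.1 -0.14 0 0 0 0 165"

```text
clock: 10.8
eef_pos: [0.6535, -0.0458, 0.0796]
tool_rot: [-0.622, 0.632, -0.316, -0.338]
contact_force: [0.6, 0.6, -0.3]
gripper_width: 0.352
```

Run:
```python
from h import *
p,Rc,o=pose();print(box(p),o["clock"],o["contact_force"],o["gripper_width"])
b=r.capture("wrist")
a=r.capture("scene")[190:340,150:300]
cv2.imwrite("pics/p11.png",np.hstack([cv2.resize(a,(400,400)),cv2.resize(b,(400,400))]))
```

```text
[0.0058 0.01   0.0796] 10.8 [ 0.6117  0.6254 -0.3486] 0.352197153320244
```

View pics/p11.png

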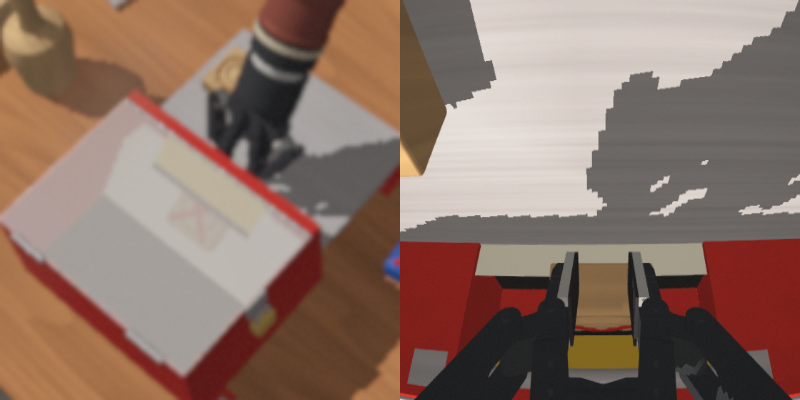

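Call:
drive_tool --pt "0.1 -0.14 0 0 0 0 165" --pt "0.07 -0.1 0 0 0 0 165" --pt "0 0 0 0 0 0 165" --pt "0 0 0 0 0 0 165"

```text
clock: 11.23
eef_pos: [0.6607, -0.0455, 0.0795]
tool_rot: [-0.622, 0.632, -0.316, -0.338]
contact_force: [0.9, 0.6, 0.3]
gripper_width: 0.353
```

Run:
```python
from h import *
p,Rc,o=pose();print(box(p),o["clock"],o["contact_force"],o["gripper_width"])
b=r.capture("wrist")
a=r.capture("scene")[190:340,150:300]
cv2.imwrite("pics/p12.png",np.hstack([cv2.resize(a,(400,400)),cv2.resize(b,(400,400))]))
```

```text
[0.013  0.0101 0.0795] 11.2333 [0.8919 0.6003 0.2502] 0.35254980627422
```

View pics/p12.png

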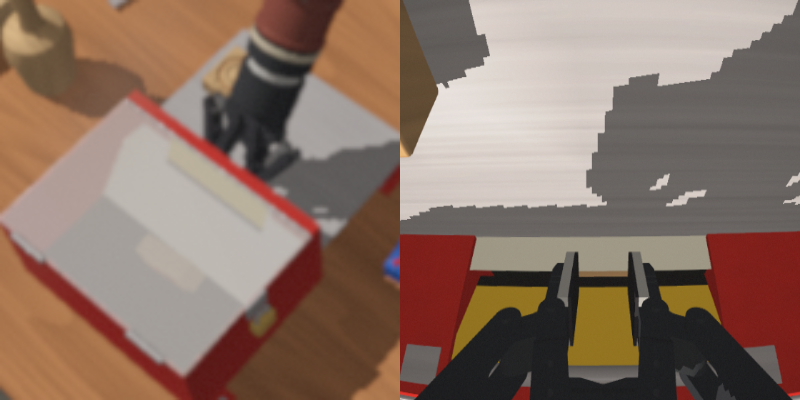

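Call:
drive_tool --pt "-0.14 0.2 0 0 0 0 165" --pt "-0.25 0.36 0 0 0 0 165" --pt "-0.3 0.4 0 0 0 0 165" --pt "-0.3 0.4 0 0 0 0 165" --pt "-0.4 0.4 0 0 0 0 165" --pt "-0.7 0.3 0 0 0 0 165" --pt "-0.8 0.2 0 0 0 0 165" --pt "-0.8 0 0 0 0 0 165"

```text
clock: 12.0
eef_pos: [0.5587, -0.0484, 0.1218]
tool_rot: [-0.622, 0.631, -0.317, -0.339]
contact_force: [-1.2, 0.1, -0.6]
gripper_width: 0.355
```

Call:
drive_tool --pt "-0.8 0 0 0 0 0 165" --pt "-0.8 0 0 0 0 0 165" --pt "-0.8 0 0 0 0 0 165" --pt "-0.8 0 0 0 0 0 165" --pt "0 0 0 0 0 0 165" --pt "0 0 0 0 0 0 165" --pt "0 0 0 0 0 0 165" --pt "0 0 0 0 0 0 165"

```text
clock: 12.67
eef_pos: [0.5156, -0.0504, 0.1874]
tool_rot: [-0.622, 0.632, -0.317, -0.338]
contact_force: [-0.5, 0.5, 0.1]
gripper_width: 0.352
```

Call:
drive_tool --pt "0 0 0 0 0 0 165" --pt "0 0 0 0 0 0 165" --pt "0 0 0 0 0 0 165" --pt "0 0 0 0 0 0 165" --pt "0 0 0 0 0 0 165" --pt "0 0 0 0 0 0 165" --pt "0 0 0 0 0 0 165" --pt "0 0 0 0 0 0 165"

```text
clock: 13.33
eef_pos: [0.5158, -0.0506, 0.1885]
tool_rot: [-0.622, 0.632, -0.316, -0.338]
contact_force: [-0.1, -0.5, 0.1]
gripper_width: 0.351
```

Run:
```python
from h import *
p,Rc,o=pose();print(box(p),o["clock"],o["contact_force"],o["gripper_width"])
b=r.capture("side")[100:310,220:430]
a=r.capture("scene")[190:340,150:300];cv2.imwrite("pics/w13.png",r.capture("wrist"))
cv2.imwrite("pics/p13.png",np.hstack([cv2.resize(a,(400,400)),cv2.resize(b,(400,400))]))
for c in ("scene","side"): print(r.landmark_of("good",c)[:1],r.landmark_of("reject",c)[:4])
```

```text
[-0.132   0.0096  0.1885] 13.3333 [-0.0743 -0.4578  0.1233] 0.35108073791436895
[{'location': [0.5397, -0.1406, 0.0837], 'confidence': 0.58}] [{'location': [0.5516, 0.1671, 0.0118], 'confidence': 0.88}, {'location': [0.3762, 0.0391, 0.0123], 'confidence': 0.6}]
[{'location': [0.538, -0.1434, 0.0824], 'confidence': 0.59}] [{'location': [0.5512, 0.1681, 0.0148], 'confidence': 0.62}, {'location': [0.3708, 0.0397, 0.0168], 'confidence': 0.56}]
```

View pics/p13.png

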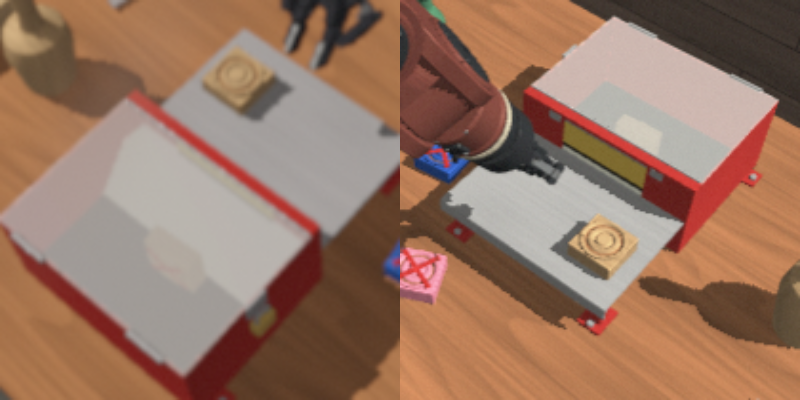

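View pics/w13.png

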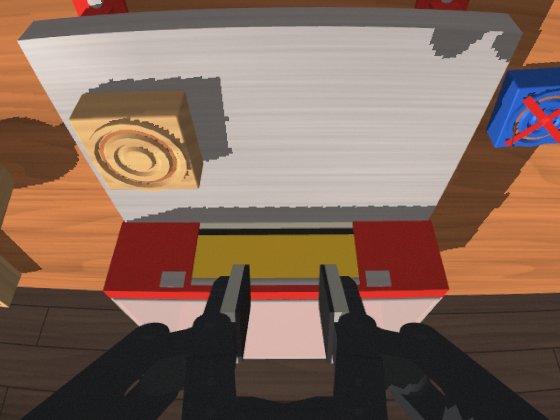

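Run:
```python
from h import *
t=tri("scene",[(215.5,286.5)],"side",[(345,168.5)]);print(t,box(t[0,:3]))
b=r.capture("side")[120:210,290:425];a=r.capture("scene")[230:330,160:275]
cv2.imwrite("pics/p14.png",np.vstack([cv2.resize(a,(345,300),interpolation=2),cv2.resize(b,(345,230),interpolation=2)]))
```

```text
[[ 0.756  -0.0393  0.0579  0.0059]] [0.1085 0.0133 0.0579]
```

View pics/p14.png

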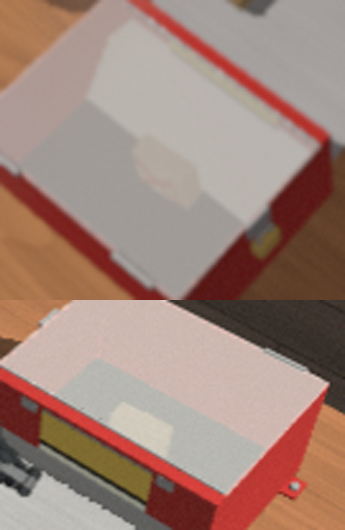

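Call:
drive_tool --pt "-0.5 0 0 0 0 0 165" --pt "-0.5 0 0 0 0 0 165" --pt "0 0 0 0 0 0 165" --pt "0 0 0 0 0 0 165" --pt "0 0 0 0 0 0 165" --pt "0 0 0 0 0 0 165" --pt "0 0 0 0 0 0 165" --pt "0 0 0 0 0 0 165"

```text
clock: 14.45
eef_pos: [0.5014, -0.051, 0.2085]
tool_rot: [-0.622, 0.632, -0.316, -0.338]
contact_force: [-0.3, 0.1, 0.0]
gripper_width: 0.352
```

Run:
```python
from h import *
p,Rc,o=pose();print(box(p),o["clock"],o["contact_force"])
b=r.capture("side")[120:210,290:425];a=r.capture("scene")[230:330,160:275]
n=np.vstack([cv2.resize(a,(345,300),interpolation=2),cv2.resize(b,(345,230),interpolation=2)])
d=cv2.absdiff(n,cv2.imread("pics/p14.png")).max(2);print("box region change",d[100:220,100:230].max(),d[390:470,90:190].max())
# possible centre positions: side/scene faces seen
s=[(160+172/3,230+180/3)];q=[(290+142/2.556,120+(430-300)/2.556)]
for z in (.03,.045,.06): print(z,box(plane("scene",s,z)[0]),box(plane("side",q,z)[0]))
```

```text
[-0.1463  0.0096  0.2085] 14.45 [-0.2569  0.0588  0.0038]
box region change 4 9
0.03 [0.1046 0.0168 0.03  ] [0.1283 0.0173 0.03  ]
0.045 [0.1084 0.0231 0.045 ] [0.1153 0.0105 0.045 ]
0.06 [0.1122 0.0293 0.06  ] [0.1023 0.0037 0.06  ]
```

```bash
python3 -c "
from rig import r
print(r.sign_off())"
```

```text
the job is handed in; nothing more can be done
None
```

The marked block is down the chute, the flap hangs shut, and I've handed the job in. I slid the block to the middle of the apron with shut fingertips. I then pushed it forward through the flap with two slightly parted fingertips, slanted 35°, and drew the hand back out and up. The clock read about 14.5 s of the 48 s allowed.

What the last checks showed:
- **Marked block:** it is inside the box and at rest, about 0.11 m behind the front wall with its centre about 45 mm above the bench. Seen through the lid, it seems to stand on edge or lean against the ramp. The two views differ by roughly 1–2 cm on its exact place, because each camera sees a different face. The detector no longer reports it in the box, only the blue and pink look-alikes.
- **Flap:** it looks shut in the wrist and side pictures. I had no direct reading of its angle.
- **Good block:** the detector puts it within about 2 mm of where it started.
- **Forces:** the wrist readings I took between moves stayed under about 3 N. The hand was clear of everything at the end.
- **Other things on the bench:** I saw nothing moved in the pictures, but I did not measure the items again at the end.

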